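# Hold a metal sample home in the conduction tester

### The arm

A 6-joint arm with a two-finger parallel gripper is mounted at the origin on a cart in front of the work surface, level with it; the furniture and walls round the work are solid. World frame = base frame: x ahead of the robot, y to its left, z up, the work surface at z = 0. Lengths are in m, angles in rad, forces in N, time in s.
With the tool pointing down it reaches from about 0.35 to 0.975 m from the base axis. Payload 4.9 kg.
Tool frame: the origin (TCP) lies at the very end of the fingers, on their centre line; the grasp point (between the pads) lies 19 mm behind it; z points along the fingers, y is the line along which they close (so a half turn about z gives the same grasp; the last joint's range is limited). The gripper opens to 85 mm and grips with 20 to 120 N. Pads are 22 mm wide; open, the fingers measure 114 mm over their backs; the gripper's body (76 mm by 85 mm) begins 54 mm behind the grasp point. The pads swing forward as they close: fully open they stand 13 mm farther back than shut.
Start: joints at [-1.445, 0.053, 1.613, -0, 1.476, -0.119], TCP at [0.151, -0.606, 0.231] pointing down, gripper open.
Joint ranges: [-3.01, 3.01], [-1.01, 2.22], [0.06, 2.58], [-1.02, 4.17], [0.09, 2.62], [-3.14, 3.14]. Speed limits (rad/s): [2.57, 2.57, 3.14, 3.14, 3.14, 3.14].

### API

Orientations are given as a rotation vector (axis times angle).
In Python, from workcell import r, eoat, read_camera, nets gives the robot as it stands. Calls block until the motion is done:
- r.movep(position, orientation): joint-space move of the TCP to a pose.
- r.move_straight(position, attitude=None, v=0.15, f_stop=None): straight line of the TCP; attitude=None keeps the orientation; v is the mean speed in m/s. With f_stop (N) it stops when the force on the tool has changed by that much, and returns True; else False.
- r.movej(angles): joint-space move.
- eoat.set_gripper(opening, grasp_force=None): opening from 0.0 (shut) to 1.0 (fully open); grasp_force is the grip in N (None keeps the last); returns when the fingers have stopped.
- r.wait(seconds).
- r.inverse_kinematics(position, orientation): joint angles nearest the present ones, or None.
- r.sense(): the state.
- read_camera(name): name is "scene" or "top" or "wrist"; returns a dict with "image" (400x640x3 uint8, red, green, blue), "intrinsics" (3x3 intrinsics, pixels), "k1" (the pictures are not rectified: a ray, as slopes to the right and down, at radius r is drawn at 1 + k1 r^2 times it, then the intrinsics apply), "view" (4x4, takes a point from world to camera coordinates). Camera axes: x right, y down, z forward; pixel columns grow to the right and rows downward; lengths in m; the calibration is good to about 2 mm. A picture is of the moment at which its call begins. There is no depth.
A pose or a line that the arm cannot do raises r.Unreachable and nothing moves.
- r.sign_off(): hands the job in; it is judged then, once.
Trained networks look in the newest picture that a camera, given by its name, has taken for a name from the list of things; names that differ only in an ending like _2 or _b are one class to them, and where a whole thing is asked for, a point or a joint stands for the part that bears it (a point fixed in the world has none). Each returns a list of dicts, best first, with "score" (0 to 1); they miss things now and then, are a little off and sometimes report something else, mostly with a low value. They report only what shows in the picture. A call takes as long as a camera call.
- nets.look_for(camera, name): "at" ([column, row] in pixels, amid what is visible of it).
- nets.pinpoint(camera, name): "at" ([column, row] in pixels: a listed point, or the origin of a listed thing).
The state is a dict: "time": time; "joints": joint angles; "qvel": joint speeds; "tau": joint torques, N m; "ee_pos": TCP position; "tcp_rot": TCP orientation; "contact_force": force on the tool from outside, world axes, zero at the start; "torque": the same for the moment, N m; "gripper_width": opening from 0.0 (shut) to 1.0 (fully open); "grasp_force": force on a finger pad.
Only numpy, scipy, OpenCV 4.12 (cv2) and the standard library are available. Lean on these libraries where they do the work, as an engineer would, in place of code of your own. Each camera call takes 0.05 s, during which the arm holds its last target. There are 200 camera calls.

### The job

Pull open the drawer of the small wooden sample box, take out the rectangular metal block (leave the round sample in the drawer) and stand it in the corner of the conduction tester, its longer side along the longer fence. Press it flush against both black fences at once, so that the sprung brass contacts in both fences are pushed all the way in, and finish still gripping and pressing it there, because the springs push it off again as soon as it is let go. Leave the glassware and the brass mass alone.

Things in the scene. Friction and masses are not known exactly. Their poses are not given: they have to be found in the camera images.
- cabinet: Sample box of light beech plywood, fixed to the worktop, 240 x 260 x 105 mm (x, y, z), one drawer that opens to the box's own -x. Origin: centre of its underside, on the worktop. On its top, over 80 mm behind the front edge, lie scissors and a roll of tape (25 mm high), both fixed.
- drawer (a joint): How far the drawer is pulled out along the box's own -x, m: 0 shut, stop at 0.17. It runs on runners with about 1.2 N of friction and stays where it is left. Inside, the tray is 193 x 218 mm (x, y); its floor is 24.5 mm above the worktop, its side walls end 78.5 mm and its wooden front 87.5 mm above the worktop.
- drawer_handle (a point): Middle of the straight steel bar of the drawer's bow handle; moves with the drawer. The bar is round, 10 mm thick, 110 mm long along the box's y, its centre 42 mm in front of the drawer's face and 66.5 mm above the worktop (38.5 mm below the box's top). Axes as the box's.
- block: The rectangular sample, plain aluminium, 60 x 40 x 60 mm (own x, y, z), about 0.38 kg, standing in the drawer beside the round sample, either one on the left. Its 60 mm side lies about along the box's x. Origin: centre of its underside. Stands upright, z up.
- round_sample: The other sample, plain aluminium round bar 36 mm in diameter, 60 mm high, standing in the drawer about 100 mm from the block. Origin: centre of its underside. It stays in the drawer.
- tester: Conduction tester, fixed to the worktop: wooden board 200 x 200 mm, top 16 mm above the worktop, with two black fences 26 mm high, 18 mm thick, that form an inside corner open to its -x and -y. Origin: centre of the board's underside. Behind the rear fence (x over +48 mm) are a cell in its holder and a lamp, up to 60 mm above the worktop; two terminal posts, 36 mm high, stand at y = -78 mm.
- nest_corner (a point): Point on the board's top where the planes of the two fence faces cross: (+20, +60, +16) mm in the tester's frame. Axes as the tester's. The block goes to -x and -y of it, its 60 mm side along the tester's x (along the side fence), its 40 mm side along y: pressed home, its origin is at (-30, -20, 0) mm from here.
- rear_fence: Rear fence of the tester, 62 mm long along y. Origin: on its face, which looks to the tester's -x, middle of its length, at board height: (+20, +22, +16) mm in the tester's frame. Axes as the tester's.
- side_fence: Side fence of the tester, 74 mm long along x. Origin: on its face, which looks to the tester's -y, middle of its length, at board height: (-25, +60, +16) mm in the tester's frame. Axes as the tester's. Both fences are smooth (friction about 0.25), yet rubbing on one takes up part of the push towards the other: about 14 N from the hand in each direction seats the block on both.
- rear_contact (a joint): How far the brass contact in the rear fence is pushed in, m: at 0 it stands 4 mm out of the face, at 0.004 it is level with it (the block then lies flush). Spring: 1 N at first, 3 N when level. 10 mm wide, its centre 13 mm above the board at the tester's y = +40 mm, the middle of the seated block.
- side_contact (a joint): The same for the contact in the side fence, pushed along the tester's +y; 1 N at first, 3 N when level; its centre 13 mm above the board at the tester's x = -10 mm, the middle of the seated block.
- conical_flask: Glass conical flask, 82 mm wide, 125 mm high, standing loose behind the tester; leave it. Origin: centre of its underside.
- beaker_250: Glass beaker, 79 mm wide, 96 mm high, standing loose at the back of the worktop; leave it. Origin: centre of its underside.
- brass_mass: Knobbed brass mass, 40 mm wide, 34 mm high, standing loose on the worktop to the right of the tester; leave it. Origin: centre of its underside.

How it is judged:
On the way, in this order (a step that is already met when the one before it is completed fails the run):
1. the drawer is pulled well open (at least 9 cm) (value of joint drawer above 0.09 m), for 0.1 s.
2. the block is lifted out of the drawer (height (world z) of block above 0.07 m), for 0.1 s.
At the end, for the whole second after the job is handed in: The block stands upright and square (3.5 degrees) on the tester's board, within 4 mm of home, at rest, with over 3 N from the fingers; it bears on both fences with over 0.5 N each and both contacts are in by more than 2.5 of 4 mm. The round sample is still in the drawer (value of joint each of rear_contact, side_contact above 0.0025 m and contact force between block and rear_fence above 0.5 N and contact force between block and side_fence above 0.5 N and contact force between the fingers and block above 3 N and angle between the x axis of block and the x axis of tester, either way round below 0.06 rad and angle between block's own z axis and vertical below 0.06 rad and x of block in the frame of nest_corner above -0.034 m and y of block in the frame of nest_corner above -0.024 m and z of block in the frame of nest_corner below 0.004 m and linear speed of block below 0.01 m/s and z of round_sample in the frame of cabinet below 0.05 m); the arm keeps its last pose, push and grip.
It fails at once if the flask is shoved (over 3 cm) or tipped (distance of conical_flask from where it was at the start of the episode above 0.03 m or angle between conical_flask's own z axis and vertical above 0.5 rad).
It fails at once if the beaker is shoved (over 3 cm) or tipped (distance of beaker_250 from where it was at the start of the episode above 0.03 m or angle between beaker_250's own z axis and vertical above 0.5 rad).
It fails at once if the brass mass is shoved (over 3 cm) or tipped (distance of brass_mass from where it was at the start of the episode above 0.03 m or angle between brass_mass's own z axis and vertical above 0.5 rad).
It also fails if it takes over 64 s, if anything falls off the work surface, if the arm or the gripper's body presses on something with over 40 N, if the wrist force passes 120 N, or if a joint passes its speed limit or range.

## Working session

There is one attempt and no reset: what is moved stays moved. The work goes in short steps, each a Python script; the robot and the scene stay as the last script left them, time stands still between calls to the robot, and variables do not carry over. Pictures are saved under pics/ and viewed, at most 10 in all, crops included, and the job is handed in when it is done.

```bash
ls; mkdir -p pics; cat > h.py <<'E'
import numpy as np, cv2
from scipy.spatial.transform import Rotation as R
from workcell import r, eoat, read_camera, nets
def pix2z(c,px,z):
    K=c["intrinsics"];V=np.array(c["view"]);d=np.array([(px[0]-K[0][2])/K[0][0],(px[1]-K[1][2])/K[1][1]])
    u=d.copy()
    for _ in range(30): u=d/(1+c["k1"]*(u@u))
    ray=V[:3,:3].T@np.array([u[0],u[1],1]);o=-V[:3,:3].T@V[:3,3]
    return o+ray*(z-o[2])/ray[2]
def proj(c,p):
    V=np.array(c["view"]);q=V[:3,:3]@np.array(p)+V[:3,3];u=q[:2]/q[2];u=u*(1+c["k1"]*(u@u));K=c["intrinsics"]
    return np.array([K[0][0]*u[0]+K[0][2],K[1][1]*u[1]+K[1][2]])
def down(a): # tool down, closing axis y at world angle a (rad)
    y=np.array([np.cos(a),np.sin(a),0]);z=np.array([0,0,-1.]);x=np.cross(y,z)
    return R.from_matrix(np.c_[x,y,z]).as_rotvec()
def save(n,c): cv2.imwrite(f"pics/{n}.png",cv2.cvtColor(c["image"],cv2.COLOR_RGB2BGR))
E
python3 - <<'E'
from h import *
Z=dict(cabinet=0,drawer_handle=.0665,block=.0245,round_sample=.0245,tester=0,nest_corner=.016,rear_fence=.016,side_fence=.016,conical_flask=0,beaker_250=0,brass_mass=0)
for cam in("top","scene"):
    c=read_camera(cam);save(cam,c)
    V=np.array(c["view"]);print(cam,-V[:3,:3].T@V[:3,3])
    for n,z in Z.items():
        for d in nets.pinpoint(cam,n)[:2]:
            print(n,round(d["score"],2),np.round(d["at"]),np.round(pix2z(c,d["at"],z),4))
print(r.sense())
E
```

```text
pics
top [ 0.33626658 -0.09288642  1.39980639]
cabinet 0.78 [236. 164.] [0.7276 0.2052 0.    ]
drawer_handle 0.74 [230. 217.] [0.5508 0.1881 0.0665]
tester 0.72 [400. 238.] [ 0.5445 -0.3132  0.    ]
nest_corner 0.82 [381. 233.] [ 0.551  -0.2517  0.016 ]
rear_fence 0.46 [390. 229.] [ 0.5656 -0.2773  0.016 ]
side_fence 0.6 [385. 251.] [ 0.4995 -0.2688  0.016 ]
conical_flask 0.69 [376. 163.] [ 0.7698 -0.2253  0.    ]
beaker_250 0.78 [334. 158.] [ 0.7752 -0.0956  0.    ]
brass_mass 0.41 [452. 213.] [ 0.6363 -0.4671  0.    ]
scene [-0.16138526 -1.05903043  0.87451113]
block 0.51 [332. 250.] [ 0.5386 -0.2486  0.0245]
round_sample 0.7 [383. 225.] [ 0.7328 -0.2535  0.0245]
tester 0.74 [345. 268.] [ 0.5348 -0.3054 -0.    ]
nest_corner 0.57 [334. 251.] [ 0.5459 -0.2449  0.016 ]
rear_fence 0.67 [347. 254.] [ 0.5659 -0.2803  0.016 ]
side_fence 0.52 [327. 260.] [ 0.5063 -0.2641  0.016 ]
conical_flask 0.9 [387. 225.] [ 0.7688 -0.2379  0.    ]
beaker_250 0.97 [355. 203.] [ 0.776  -0.0846  0.    ]
beaker_250 0.64 [346. 251.] [ 0.5862 -0.2509  0.    ]
brass_mass 0.64 [415. 286.] [ 0.6302 -0.4735  0.    ]
{'time': 1.2, 'joints': array([-1.44503039e+00,  5.27248617e-02,  1.61291377e+00, -2.36096429e-05,
        1.47601048e+00, -1.18989245e-01]), 'qvel': array([ 0.00166082, -0.00067252,  0.00084315,  0.00020997,  0.00110521,
       -0.00095053]), 'tau': array([-1.21413712e-03, -3.93690312e+01, -3.70460558e+01, -7.23291805e-05,
        6.93332695e-04,  1.07427784e-06]), 'ee_pos': array([ 0.15144616, -0.60634427,  0.23127991]), 'tcp_rot': array([-3.11804094e+00, -3.83498231e-01,  3.72189611e-05]), 'contact_force': array([ 0.68337689, -0.02882605,  0.02768147]), 'torque': array([ 0.01405814, -0.03530103,  0.0565081 ]), 'grasp_force': 0.0, 'gripper_width': 0.9974988753002612}
```

View pics/top.png

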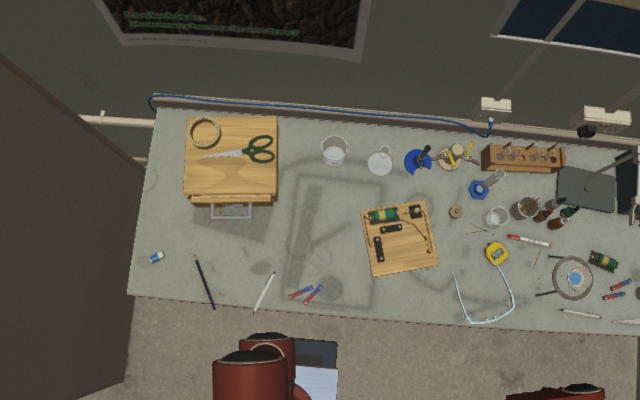

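View pics/scene.png

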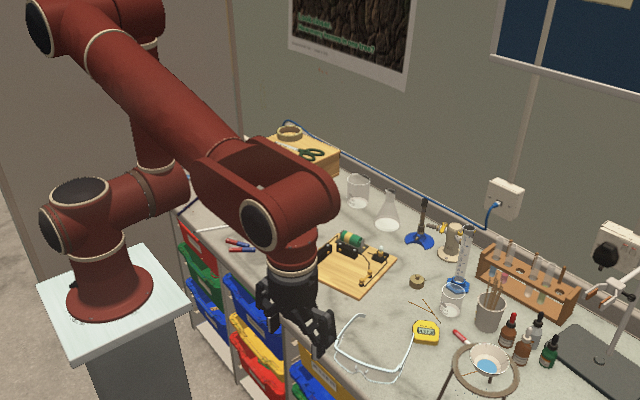

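```bash
python3 - <<'E'
import cv2,numpy as np
i=cv2.imread("pics/top.png")
a=cv2.resize(i[110:230,170:290],(480,480),interpolation=cv2.INTER_CUBIC)
cv2.imwrite("pics/a.png",a)
b=cv2.resize(i[190:290,350:450],(600,600),interpolation=cv2.INTER_CUBIC)
cv2.imwrite("pics/b.png",b)
E
```

```text
(no output)
```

View pics/a.png

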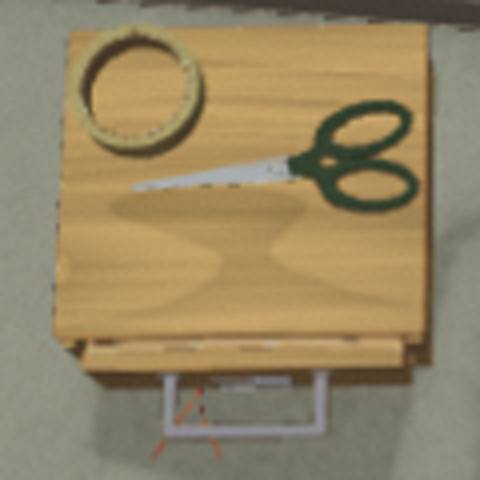

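View pics/b.png

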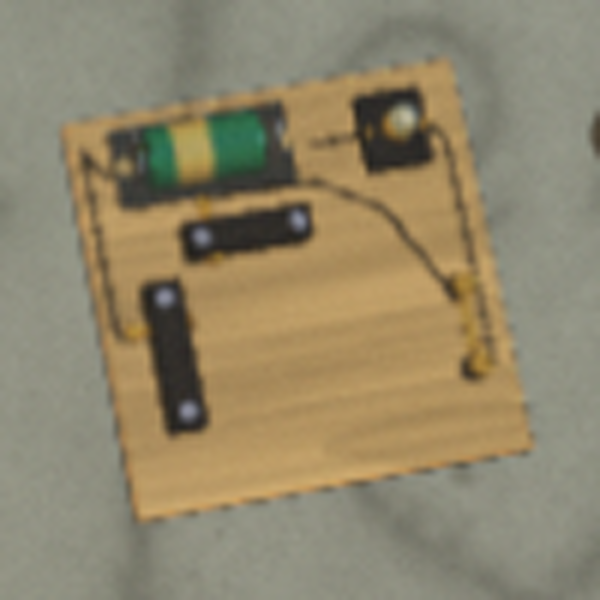

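```bash
python3 - <<'E'
from h import *
import json
from scipy.optimize import least_squares
c=read_camera("top")
def fit(px,loc,g):
    P=lambda p:[[p[0]+np.cos(p[2])*l[0]-np.sin(p[2])*l[1],p[1]+np.sin(p[2])*l[0]+np.cos(p[2])*l[1],l[2]] for l in loc]
    f=lambda p:(np.array([proj(c,q) for q in P(p)])-px).ravel()
    s=least_squares(f,g,loss='soft_l1',x_scale=[.1,.1,.1]);print(np.round(s.x,4),np.degrees(s.x[2]),np.round(f(s.x).reshape(-1,2),2).tolist());return s.x.tolist()
cr=lambda p,s,o:(np.array(p)+.5)/s-.5+o
t=cr([(62,125),(450,60),(532,450),(137,520)],6,np.array([350,190]))
T=fit(t,[(.1,.1,.016),(.1,-.1,.016),(-.1,-.1,.016),(-.1,.1,.016)],[.54,-.31,.17])
a=cr([(70,30),(427,25),(424,342),(55,338)],4,np.array([170,110]))
C=fit(a,[(.12,.13,.105),(.12,-.13,.105),(-.12,-.13,.105),(-.12,.13,.105)],[.73,.2,0])
h=pix2z(c,cr((245,431),4,np.array([170,110])),.0665)
print(h)
for q in [(165,431),(325,431)]: print(pix2z(c,cr(q,4,np.array([170,110])),.0665))
f=np.array([[np.cos(T[2]),-np.sin(T[2])],[np.sin(T[2]),np.cos(T[2])]])
print("nest",T[:2]+f@[.02,.06])
for n in("drawer_handle","nest_corner","rear_fence","side_fence"):
    d=nets.pinpoint("top",n); print(n,[ (np.round(pix2z(c,e["at"],.0665 if n[0]=="d" else .016),4),round(e["score"],2)) for e in d[:1]])
g=np.array(C[:2])
Rc=np.array([[np.cos(C[2]),-np.sin(C[2])],[np.sin(C[2]),np.cos(C[2])]])
print("handle in box",Rc.T@(h[:2]-g))
json.dump(dict(T=T,C=C),open("f.json","w"))
for x in (.46,.56):
    for a in (C[2],C[2]+np.pi,C[2]-np.pi): print(x,a,r.inverse_kinematics([x,h[1],.06],down(a)))
E
```

```text
[ 0.5442 -0.307   0.2576] 14.761799462021443 [[-0.2, -0.29], [0.12, -0.32], [0.37, 0.18], [-0.26, 0.39]]
[0.7252 0.2029 0.0983] 5.63395356754945 [[1.19, -0.49], [-0.32, -0.63], [-0.76, 0.06], [0.18, 1.83]]
[0.55053142 0.18549323 0.0665    ]
[0.54518555 0.24342696 0.0665    ]
[0.5558267  0.12790574 0.0665    ]
nest [ 0.54822649 -0.24385148]
drawer_handle [(array([0.5542, 0.1827, 0.0665]), 0.61)]
nest_corner [(array([ 0.5505, -0.2428,  0.016 ]), 0.68)]
rear_fence [(array([ 0.5632, -0.2807,  0.016 ]), 0.55)]
side_fence [(array([ 0.5081, -0.2661,  0.016 ]), 0.59)]
handle in box [-1.75538393e-01 -1.64925573e-04]
0.46 0.09833103965821866 [ 2.33138662e-01 -8.32449387e-02  2.04979823e+00 -8.88178420e-16
  1.17503937e+00  1.34807622e-01]
0.46 3.239923693248012 [ 2.33138662e-01 -8.32449387e-02  2.04979823e+00 -4.44089210e-16
  1.17503937e+00 -3.00678503e+00]
0.46 -3.0432616139315742 [ 2.33138662e-01 -8.32449387e-02  2.04979823e+00 -4.44089210e-16
  1.17503937e+00 -3.00678503e+00]
0.56 0.09833103965821866 [ 1.93750077e-01  1.36119507e-01  1.82574801e+00 -8.88178420e-16
  1.17972513e+00  9.54190375e-02]
0.56 3.239923693248012 [ 1.93750077e-01  1.36119507e-01  1.82574801e+00 -4.44089210e-16
  1.17972513e+00 -3.04617362e+00]
0.56 -3.0432616139315742 [ 1.93750077e-01  1.36119507e-01  1.82574801e+00 -4.44089210e-16
  1.17972513e+00 -3.04617362e+00]
```

```bash
python3 - <<'E'
from h import *
a=.097;o=down(a);bx=np.array([np.cos(a),np.sin(a),0])
h=np.array([.5515,.1850,.0])
eoat.set_gripper(.33)
r.movep(h+[0,0,.25],o)
print(r.move_straight(h+[0,0,.049],v=.12,f_stop=8), r.sense()["ee_pos"])
eoat.set_gripper(0,30)
s=r.sense();print(s["gripper_width"],s["grasp_force"],s["contact_force"])
p=s["ee_pos"]
print(r.move_straight(p-.155*bx,v=.1,f_stop=25))
s=r.sense();print(s["ee_pos"],s["gripper_width"],s["contact_force"])
eoat.set_gripper(.33)
p=s["ee_pos"]
r.move_straight(p+[0,0,.2],v=.2)
r.movep(p-.02*bx+[0.0,0,.3],o)
c=read_camera("wrist");save("w1",c)
for n in("block","round_sample","drawer_handle"):
    for d in nets.pinpoint("wrist",n)[:2]: print(n,round(d["score"],2),np.round(d["at"]),pix2z(c,d["at"],.0665 if n[0]=="d" else .0245))
c=read_camera("top");save("t2",c)
print(r.sense()["time"])
E
```

```text
False [0.55221442 0.18512409 0.04995292]
0.1014834748911272 29.34496521949768 [-0.50988948  0.38567486  3.03001866]
False
[0.39689246 0.16909514 0.04962474] 0.10261918540939882 [-1.58601207 -5.40542022  5.31406494]
block 0.88 [415. 179.] [0.52775587 0.13704622 0.0245    ]
round_sample 0.97 [422. 114.] [0.51883231 0.2315816  0.0245    ]
drawer_handle 0.69 [332. 150.] [0.39547876 0.1758526  0.0665    ]
11.1833
```

View pics/w1.png

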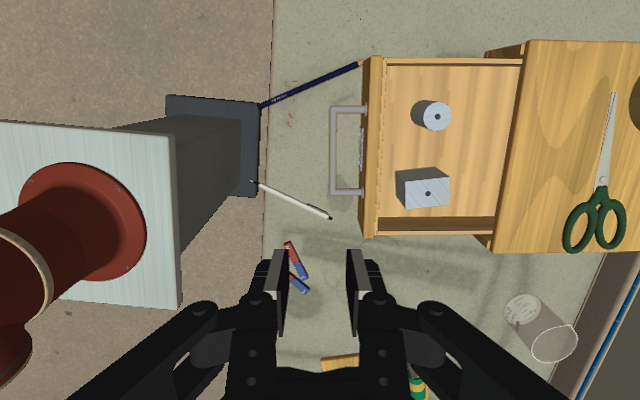

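```bash
python3 - <<'E'
import cv2
i=cv2.imread("pics/w1.png")
cv2.imwrite("pics/c.png",cv2.resize(i[155:225,380:465],(680,560),interpolation=cv2.INTER_CUBIC))
E
```

```text
(no output)
```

View pics/c.png

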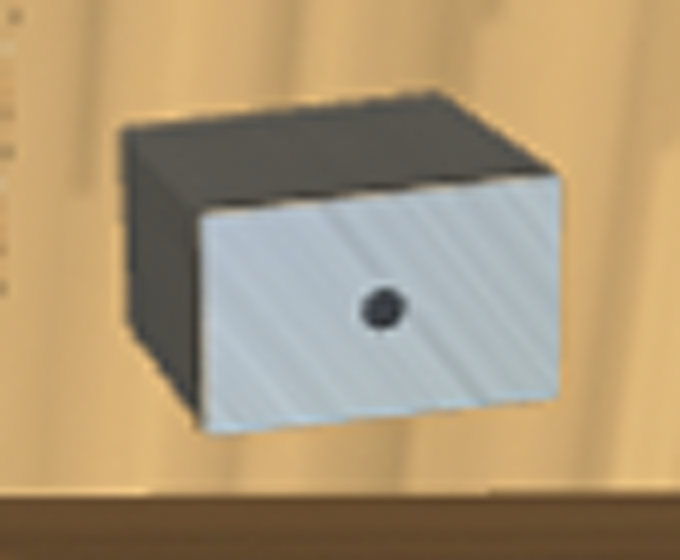

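```bash
python3 - <<'E'
from h import *
from scipy.optimize import least_squares
c=read_camera("wrist")
px=(np.array([(198,213),(560,175),(558,398),(203,433),(122,130),(435,92),(130,320)])+.5)/8-.5+[380,155]
L=[(-1,1,1),(1,1,1),(1,-1,1),(-1,-1,1),(-1,1,0),(1,1,0),(-1,-1,0)]
L=np.array(L)*[.03,.02,.06]
def f(p):
    m=R.from_euler('z',p[2]).as_matrix()
    return (np.array([proj(c,m@l+[p[0],p[1],.0245]) for l in L])-px).ravel()
s=least_squares(f,[.528,.137,.1],x_scale=.1);x,y,w=s.x
print(s.x,np.round(s.fun,1))
if np.abs(s.fun).max()>2.5: raise SystemExit
o=down(w-np.pi/2)
eoat.set_gripper(.78)
r.movep([x,y,.2],o)
print(r.sense()["joints"])
print(r.move_straight([x,y,.0525],v=.12,f_stop=6))
eoat.set_gripper(0,60)
s=r.sense();print(s["ee_pos"],s["gripper_width"],s["grasp_force"],s["contact_force"],s["time"])
if s["gripper_width"]>.3:
    r.move_straight([x,y,.26],v=.15)
    s=r.sense();print(s["gripper_width"],s["grasp_force"],s["contact_force"],s["time"])
c=read_camera("wrist");save("w2",c)
E
```

```text
[0.52452173 0.13454003 0.2104306 ] [-0.2 -0.2  0.8 -0.4  0.4  0.6 -0.   0.9 -0.9 -1.   0.7 -0.6 -0.9  0.9]
[ 1.13820125e-01 -1.26857921e-01  1.83922854e+00  1.23355682e-04
  1.42832976e+00  1.47324990e+00]
False
[0.52541602 0.13437167 0.05360013] 0.4611121492534685 61.787495613098145 [-0.630008   -1.82621931  5.06139282] 14.6417
0.46204765329463227 60.74941635131836 [ 0.79400655 -0.82736179 -3.77549885] 16.175
```

View pics/w2.png

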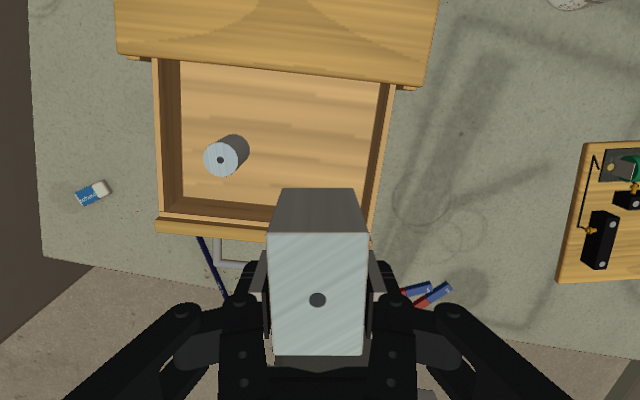

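```bash
python3 - <<'E'
from h import *
t=.2576
ux=np.array([np.cos(t),np.sin(t),0]);uy=np.array([-np.sin(t),np.cos(t),0])
n=np.array([.5485,-.2438,0])
p=n-.10*ux-.06*uy
r.movep(p+[0,0,.26],down(t-np.pi/2))
c=read_camera("wrist");save("w3",c)
for k in("nest_corner","rear_fence","side_fence","tester"):
    for d in nets.pinpoint("wrist",k)[:1]: print(k,round(d["score"],2),np.round(d["at"]),pix2z(c,d["at"],0 if k=="tester" else .016))
print(r.sense()["time"])
E
```

```text
nest_corner 0.82 [262.  73.] [ 0.54773535 -0.24065926  0.016     ]
rear_fence 0.81 [296.  74.] [ 0.55694572 -0.27742895  0.016     ]
side_fence 0.62 [267. 118.] [ 0.50084442 -0.25654485  0.016     ]
tester 0.93 [319.  93.] [ 0.54289482 -0.30725214  0.        ]
18.175
```

View pics/w3.png

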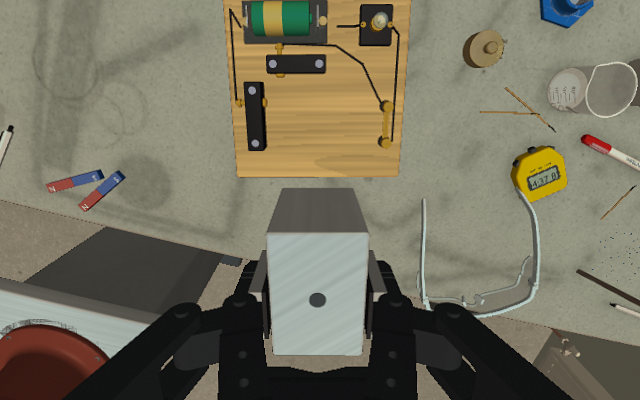

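```bash
python3 - <<'E'
from h import *
import json
c=read_camera("wrist")
FL=pix2z(c,(238.5,178),.016);FR=pix2z(c,(396.5,177),.016);d=FL-FR
t=np.arctan2(-d[0],d[1]);print("yaw",np.degrees(t),np.linalg.norm(d))
m=R.from_euler('z',t).as_matrix();print("nest by edge",(FL+FR)/2+m@[.12,.06,0])
if abs(t-.2576)>.03: t=.2576
else: t=(t+.2576)/2
m=R.from_euler('z',t).as_matrix();ux,uy=m[:,0],m[:,1]
n=np.array([.548,-.242,0])
eoat.set_gripper(0,100)
p=n-.045*ux-.036*uy
o=down(t-np.pi/2)
r.movep(p+[0,0,.12],o)
r.move_straight(p+[0,0,.060],v=.1)
print(r.move_straight(p+[0,0,.040],v=.015,f_stop=5))
s=r.sense();print(s["ee_pos"],s["contact_force"])
q=s["ee_pos"]+[0,0,.001]
r.move_straight(q,v=.02)
c0=r.sense()["contact_force"];L=lambda:np.round(np.array([ux,uy,[0,0,1]])@(r.sense()["contact_force"]-c0),1)
rel=lambda:np.round(m.T@(r.sense()["ee_pos"]-n),4)
print(L(),rel())
print(r.move_straight(q+.03*ux,v=.015,f_stop=8),L(),rel())
e=r.sense()["ee_pos"]
print(r.move_straight(e+.03*uy,v=.015,f_stop=14),L(),rel())
r.wait(.3);print(L(),rel(),r.sense()["time"])
json.dump(dict(t=t,c0=c0.tolist(),n=n.tolist()),open("s.json","w"))
c=read_camera("wrist");save("w4",c)
E
```

```text
yaw 15.26052499220189 0.1948643449814263
nest by edge [ 0.5469007  -0.24216936  0.016     ]
True
[ 0.51372727 -0.28844282  0.04527951] [-0.65396289 -0.53590246  5.7454666 ]
[0. 0. 0.] [-0.0456 -0.0355  0.0455]
True [-1.6 -0.3  6.5] [-0.0331 -0.0357  0.0455]
True [-0.6 -1.8  4. ] [-0.0334 -0.0207  0.0455]
[ 1.1 -0.2  3.7] [-0.0334 -0.0208  0.0455] 23.6333
```

View pics/w4.png

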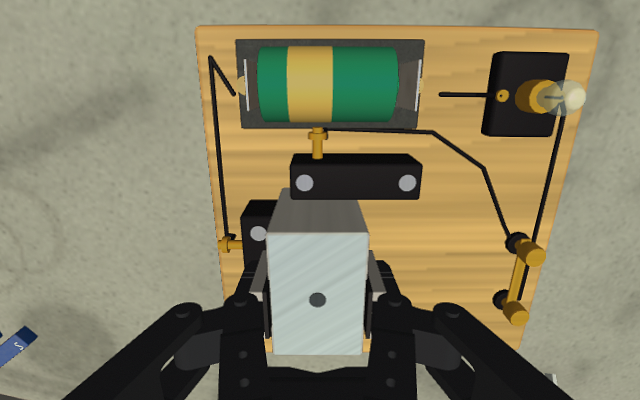

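```bash
cat > press.py <<'E'
from h import *
import json
S=json.load(open("s.json"));m=R.from_euler('z',S["t"]).as_matrix();n=np.array(S["n"])
def F():
    f=[]
    for _ in range(3): r.wait(.04);f.append(r.sense()["contact_force"])
    return m.T@np.mean(f,0)
rel=lambda:np.round(m.T@(r.sense()["ee_pos"]-n)*1e3,1)
E
python3 - <<'E'
from press import *
e=r.sense()["ee_pos"]
for dz in (.001,.002,.003):
    r.move_straight(e+[0,0,dz],v=.03);f=F();print(dz,f.round(1),rel())
    if f[2]<-1: break
c=r.sense()["ee_pos"]
print("free",f.round(1))
for i in range(24):
    f=F()
    d=np.array([-f[0]<10,-f[1]<10,0])*.0006
    if not d.any(): break
    c=c+m@d;r.move_straight(c,v=.02)
    print(f.round(1),rel())
print(F().round(1),rel(),r.sense()["time"])
E
```

```text
0.001 [-1.  -3.  -3.9] [-34.2 -20.8  45.7]
free [-1.  -3.  -3.9]
[-1.9 -3.2 -5.6] [-34.1 -20.6  45.7]
[-2.9 -4.2 -4.1] [-33.9 -20.6  45.8]
[-4.4 -6.1 -3.9] [-33.6 -20.6  45.9]
[-5.4 -8.1 -4.3] [-33.2 -20.6  46. ]
[-6.  -9.5 -4.1] [-32.9 -20.5  46. ]
[ -6.6 -11.1  -5.2] [-32.3 -20.6  46.1]
[ -7.7 -11.   -4.8] [-32.2 -20.5  46. ]
[ -8.7 -10.5  -3.5] [-32.2 -20.6  46.1]
[-11.6 -10.3  -2.8] [-32.2 -20.5  46. ] 27.3083
```

```bash
python3 - <<'E'
from press import *
f=F();b=f;c=r.sense()["ee_pos"]
# commanded target is ahead of the measured pose; step until 16 N
for i in range(16):
    f=F()
    d=np.array([-f[0]<16,-f[1]<16,0])*.0006
    if not d.any(): break
    c=c+m@d;r.move_straight(c,v=.02)
    print(f.round(1),rel())
r.wait(1);s=r.sense();print(F().round(1),rel(),s["time"],s["grasp_force"],s["gripper_width"])
c=read_camera("wrist");i=cv2.resize(c["image"][130:370,180:480],(750,600),interpolation=cv2.INTER_CUBIC);save("w5",dict(image=i))
E
```

```text
[-11.5 -10.4  -2.1] [-32.6 -20.6  45.9]
[-4.7 -5.5 -3.7] [-32.3 -20.6  46. ]
[-5.9 -7.6 -4.4] [-32.3 -20.6  46. ]
[-8.5 -8.9 -4.2] [-32.2 -20.5  46.1]
[ -9.7 -10.6  -4.2] [-32.2 -20.5  46.1]
[-11.9 -12.5  -4. ] [-32.1 -20.5  46.1]
[-13.4 -14.   -4.1] [-32.1 -20.5  46.2]
[-15.7 -15.6  -4.2] [-32.1 -20.4  46.2]
[-17.7 -17.5  -3.2] [-32.1 -20.4  46.2] 31.6167 103.77313256263733 0.4508649858394287
```

View pics/w5.png

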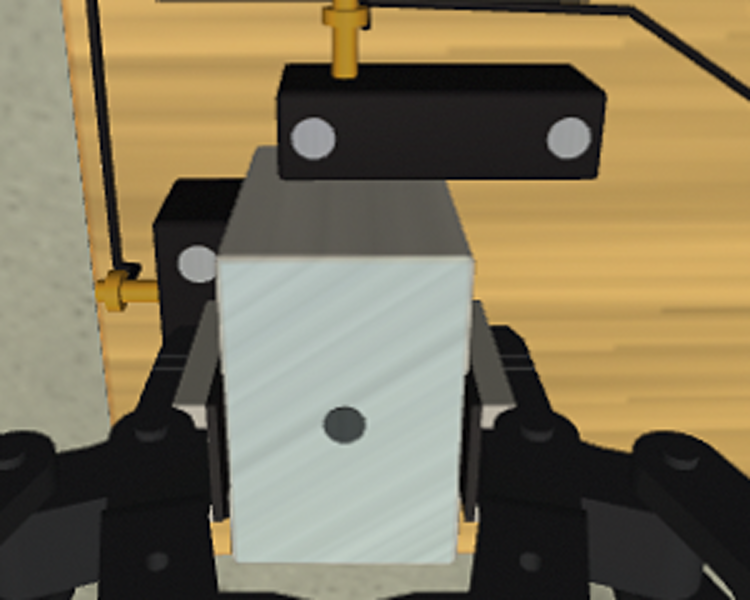

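```bash
python3 - <<'E'
from press import *
print(F().round(1),rel());print(r.sign_off())
E
```

```text
[-17.7 -17.3  -3.7] [-32.1 -20.4  46.2]
the job is handed in; nothing more can be done
None
```

I handed the job in with the block still gripped and pressed into the tester corner at about 17 N towards each fence. It stopped hard in both directions, but I inferred from that that the contacts are fully in and did not measure it; the sign-off returned no verdict. The drawer was left open with the round sample in it.

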